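# Hold the label printer's cover half open for a roll change

## Robot

A 7-joint arm with a two-finger parallel gripper is mounted at the origin on a cart in front of the work surface, level with it; the furniture and walls round the work are solid. World frame = base frame: x ahead of the robot, y to its left, z up, the work surface at z = 0. Lengths are in mm, angles in rad, forces in N, time in s.
With the tool pointing down it reaches from about 400 to 875 mm from the base axis. Payload 4.4 kg.
Tool frame: the origin (TCP) lies at the very end of the fingers, on their centre line; the grasp point (between the pads) lies 19 mm behind it; z points along the fingers, y is the line along which they close (so a half turn about z gives the same grasp; the last joint's range is limited). The gripper opens to 85 mm and grips with 20 to 120 N. Pads are 22 mm wide; open, the fingers measure 114 mm over their backs; the gripper's body (76 mm by 85 mm) begins 54 mm behind the grasp point. The pads swing forward as they close: fully open they stand 13 mm farther back than shut.
Start: joints at [1.103, 0.628, 0.038, 1.517, -0.027, 0.996, -0.02], TCP at [254.229, -598.236, 198.513] pointing down, gripper open.
Joint ranges: [-3.06, 3.06], [-0.37, 2.12], [-1.25, 1.32], [0.18, 2.47], [-1.1, 4.24], [0.23, 1.98], [-2.94, 2.94]. Speed limits (rad/s): [2.57, 2.57, 3.14, 3.14, 3.14, 3.14, 3.14].

## Interface

Orientations are given as [roll, pitch, yaw] about the fixed x, y, z axes, in that order (R = Rz(yaw) Ry(pitch) Rx(roll)).
In Python, from cell import sensors, get_image, camera_params, order gives the robot as it stands.
- The arm moves only by the shell command python3 -m inch 'ROWS' [OPENING]. ROWS is JSON, a list that holds one entry, the list of rows, each a list of 4 numbers: the shift along the tool's x, y, z in cm, then the turn about the tool's z in degrees. A call has 1 to 8 rows; each row is the pose to reach, as a shift and turn from the pose commanded when the call began, along the tool's axes at that moment; what a row does not reach only later rows make up. A row lasts 1/12 s, in which the tool goes at most 41.7 mm and 7.16 degrees, less where a joint would pass 70% of its speed; a pose out of reach is approached as far as the arm can. A call with a gripper value outside its range is refused whole. OPENING is the finger opening in cm, from 0 to 8.54, set as the call begins (- or left out, the last holds). The fingers move at their own pace and stop on an object; the grip force is fixed at half the most. Time passes only in rows, so rows that repeat a pose let the fingers close. It gives the time, the measured TCP pose, the force, the opening and the grip force at its end, in the units of the state.
- sensors.read_state(): the state, without advancing time (a new reading comes with each control period).
- get_image(name): name is "scene" or "top"; returns the picture (420x560x3 uint8, blue, green, red); there is no depth.
- camera_params(name): a dict with "mtx" (3x3 intrinsics, pixels), "D" ([k1, k2, p1, p2, k3] as OpenCV has them; the pictures are not rectified), "rvec" (rotation vector, rad) and "tvec" (3), from world to camera coordinates, as OpenCV has them. Camera axes: x right, y down, z forward; pixel columns grow to the right and rows downward; lengths in mm; the calibration is good to about 2 mm. A picture is of the moment at which its call begins. camera_params takes no time and is no camera call.
- order.finish_job(): hands the job in; it is judged then, once.
The state is a dict: "clock": time; "qpos": joint angles; "qd": joint speeds; "tau": joint torques, N m; "eef_pos": TCP position; "tool_rot": TCP orientation; "force": force on the tool from outside, world axes, zero at the start; "torque": the same for the moment, N m; "width": finger opening in mm; "gripper_force": force on a finger pad.
Only numpy, scipy, OpenCV 4.12 (cv2) and the standard library are available. Lean on these libraries where they do the work, as an engineer would, in place of code of your own. Each camera call takes 0.05 s, during which the arm holds its last target. There are 200 camera calls.

## Task

The label roll in the little desktop label printer is to be changed. First swing the small head lever at the printer's front right corner all the way up so that the print head is released and leave it up; only then lift the sprung cover by the rib on its top and hold it open at 45 degrees for a colleague, and finish still holding it there, because it springs shut when let go. Leave the things standing round the printer where they are.

Things in the scene. Friction and masses are not known exactly. Their poses are not given: they have to be found in the camera images.
- printer: Grey desktop label printer, 200 mm deep (x) x 200 mm wide (y), fixed on the bench at a place and yaw that vary. Origin: centre of its underside on the bench; x points to its rear (away from the robot), y to its left, z up. A print head housing 52 mm deep and 84 mm high runs across its front (its front face at x = -100 mm); behind it lies the cover, whose top is 102 mm above the bench when shut.
- head_lever (a joint): Head lever angle in rad: 0 = down (level, pointing to the printer's front, -x), 1.0 = its upper stop. It turns about the printer's y axis through point lever_pivot, about 1.5 N at the knob moves it, and it stays where it is left.
- lever_pivot (a point): The head lever's pivot point, fixed on the printer at (-60, -80, 97) mm in its frame, on top of the front housing near its right end.
- lever_knob (a point): Centre of the black knob at the lever's free end, 62 mm from the pivot: a short cylinder of 18 mm diameter lying along the printer's y axis, 16 mm wide between its flat ends. With the lever down it stands 22 mm in front of the housing's front face, 97 mm above the bench, with nothing below it or beside it; the lever arm that leads to it is 7 mm thick. It can be pinched from above across its flat ends, or pushed up from below.
- cover (a joint): Cover angle in rad: 0 = shut, 0.785 = open 45 degrees, stop at 1.2. It turns about the printer's y axis through point cover_hinge, front edge upward; weight and spring shut it from every angle (about 3 N at the rib lifts it; it weighs 250 g).
- cover_hinge (a point): Midpoint of the cover's hinge line at the rear of the printer, fixed at (92, 0, 58) mm in its frame.
- cover_grip (a point): Point to grip on the cover's rib, moving with the cover: 21 mm above the cover's top, 11 mm below the rib's upper edge. The upright rib stands in the middle of the cover's front edge, 34 mm long in x, 14 mm thick in y (grip across this), 32 mm high. With the cover shut the point is 119 mm in front of the hinge line and 65 mm above it (123 mm above the bench). The cover is 196 mm wide, 138 mm deep. Its rib can turn between the jaws as the cover opens.
- bench_timer: Bystander: white bench timer, 66 x 62 x 22 mm, lying to the left of the printer; origin under its centre.
- white_vial: Bystander: small white screw vial, 21 mm diameter, 50 mm high, standing left of the printer; origin under its centre.
- tube: Bystander: capped conical tube, 34 mm diameter, 108 mm high, standing upright right of the printer; origin under its centre.
- tape: Bystander: roll of tape, 100 mm across, 25 mm high, lying flat behind the printer; origin under its centre.

How it is judged (in metres and radians):
On the way, in this order (a step that is already met when the one before it is completed fails the run):
1. the head lever is swung up (0.85 rad or more) while the cover is still shut (value of joint head_lever above 0.85 rad and value of joint cover below 0.1 rad), for 0.2 s.
2. the cover is held open by the fingers at 45 degrees (value of joint cover between 0.663 and 0.908 rad and contact force between the fingers and cover above 0.5 N), for 0.3 s.
At the end, for the whole second after the job is handed in: The fingers are holding the cover still, open at 45 degrees (within 7 degrees: 0.663 to 0.908 rad), and the head lever is up (0.8 rad or more) (all of step 2 and value of joint head_lever above 0.8 rad and velocity of joint cover between -0.1 and 0.1 rad/s); the arm keeps its last pose, push and grip.
It fails at once if the bench timer is pushed away or tipped (distance of bench_timer from where it was at the start of the episode above 0.02 m or angle between bench_timer's own z axis and vertical above 0.35 rad).
It fails at once if the white vial is pushed away or tipped (distance of white_vial from where it was at the start of the episode above 0.02 m or angle between white_vial's own z axis and vertical above 0.35 rad).
It fails at once if the conical tube is pushed away or tipped (distance of tube from where it was at the start of the episode above 0.02 m or angle between tube's own z axis and vertical above 0.35 rad).
It fails at once if the tape roll is pushed away or tipped (distance of tape from where it was at the start of the episode above 0.02 m or angle between tape's own z axis and vertical above 0.35 rad).
It fails at once if the cover is lifted before the head lever is up (value of joint cover above 0.15 rad and not (value of joint head_lever above 0.7 rad)).
It also fails if it takes over 48 s, if anything falls off the work surface, if the arm or the gripper's body presses on something with over 40 N, if the wrist force passes 120 N, or if a joint passes its speed limit or range.

## Working session

There is one attempt and no reset: what is moved stays moved. The work goes in short steps, Python scripts to look and compute and a shell command to move; the robot and the scene stay as the last step left them, time stands still between calls to the robot, and variables do not carry over. Pictures are saved under pics/ and viewed, at most 10 in all, crops included, and the job is handed in when it is done.

```bash
ls; mkdir -p pics; python3 - <<'E'
from cell import sensors,get_image,camera_params
import cv2
for n in("scene","top"):
    cv2.imwrite(f"pics/{n}0.png",get_image(n)); p=camera_params(n); print(n,p)
print(sensors.read_state())
E
```

```text
pics
scene {'mtx': array([[391.88592869,   0.        , 282.74566069],
       [  0.        , 391.88592869, 208.54095856],
       [  0.        ,   0.        ,   1.        ]]), 'D': array([-0.05219704,  0.        ,  0.        ,  0.        ,  0.        ]), 'rvec': array([ 1.08948232, -1.99829785,  1.31692917]), 'tvec': array([385.06386079, 297.23045926, 438.00301614])}
top {'mtx': array([[439.42942639,   0.        , 277.81578563],
       [  0.        , 439.42942639, 206.02015653],
       [  0.        ,   0.        ,   1.        ]]), 'D': array([-0.13752359,  0.        ,  0.        ,  0.        ,  0.        ]), 'rvec': array([ 2.12136153, -2.09749086,  0.23087711]), 'tvec': array([ 59.57832611, 641.67398352, 885.18297893])}
{'clock': 0.1, 'qpos': array([ 1.1031777 ,  0.62926725,  0.03849008,  1.51827825, -0.02698794,
        0.99632455, -0.02002178]), 'qd': array([-0.00064494, -0.00171782,  0.00078539, -0.00027669,  0.00035112,
        0.0009951 , -0.00081145]), 'tau': array([ 2.00602692e-03, -5.64532614e+01,  1.23003434e+00, -1.93972760e+01,
        1.12286760e-02,  5.28804536e-03, -1.41543387e-05]), 'eef_pos': array([ 253.96091412, -597.6463926 ,  197.66984603]), 'tool_rot': array([-3.13983525e+00,  5.57909502e-05,  4.01766560e-01]), 'force': array([-0.38898558,  0.0220764 ,  0.5459055 ]), 'torque': array([0.04460972, 0.01367742, 0.03317225]), 'gripper_force': 0.0, 'width': 85.51376570644858}
```

View pics/scene0.png

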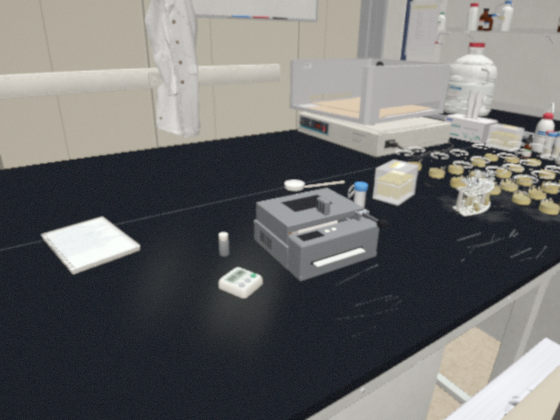

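View pics/top0.png

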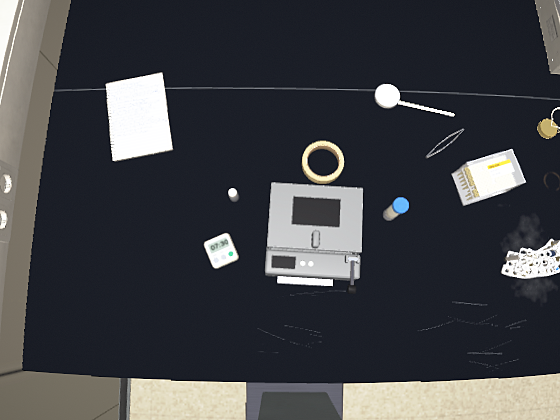

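The scene view shows the printer near (315,230), seen from its left-front. In the top view, the printer spans (265–363, 183–280), with the rib at about (315,239) and the knob at about (352,290). The tube is at (400,206), tape at (323,162), vial at (233,195) and timer at (221,251).

```bash
cat > h.py <<'E'
import numpy as np,cv2
from cell import sensors,get_image,camera_params
def ray(n,uv,z):
    p=camera_params(n);R=cv2.Rodrigues(p["rvec"])[0];t=np.array(p["tvec"])
    u=cv2.undistortPoints(np.array([[uv]],float),p["mtx"],np.array(p["D"]))[0,0]
    d=R.T@[u[0],u[1],1];c=-R.T@t
    return (c+d*(z-c[2])/d[2])
def proj(n,P):
    p=camera_params(n);return cv2.projectPoints(np.array(P,float).reshape(-1,1,3),np.array(p["rvec"]),np.array(p["tvec"]),p["mtx"],np.array(p["D"]))[0][:,0]
E
python3 - <<'E'
from h import *
im=cv2.imread("pics/top0.png");cv2.imwrite("pics/top0c.png",cv2.resize(im[172:302,255:375],None,fx=4.6,fy=4.6,interpolation=cv2.INTER_CUBIC))
im=cv2.imread("pics/scene0.png");cv2.imwrite("pics/scene0c.png",cv2.resize(im[175:280,245:395],None,fx=5,fy=5,interpolation=cv2.INTER_CUBIC))
E
```

```text
(no output)
```

View pics/top0c.png

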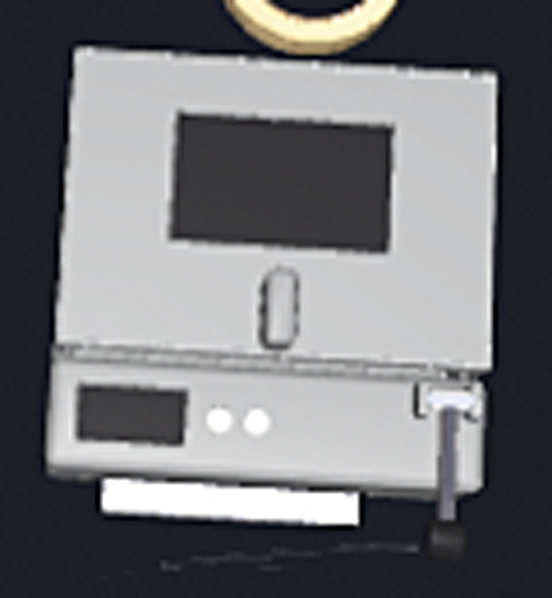

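View pics/scene0c.png

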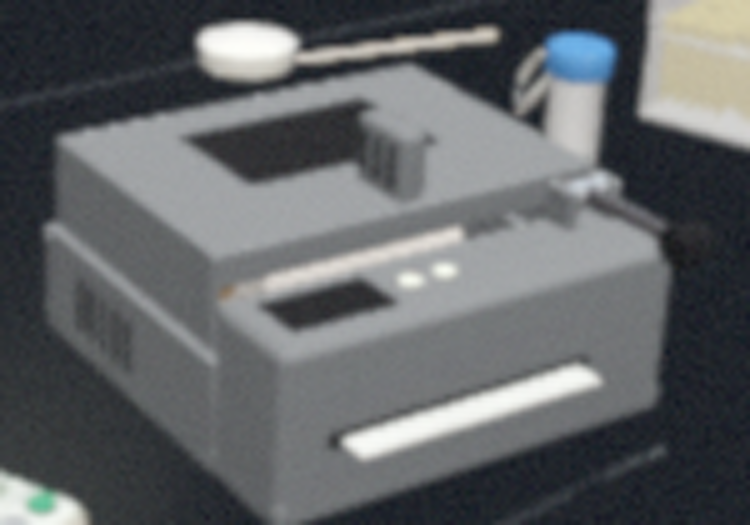

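The top crop shows the cover corners at crop (78,48), (497,72), (490,370) and (57,347), the rib top at (281,308) and the knob at (446,540). The scene crop shows the front-left cover corner at (218,258), the rear-left corner at (60,140) and the knob at (687,245).

```bash
cat >> h.py <<'E'
def W(pose,P):
    x,y,a=pose;P=np.atleast_2d(P).astype(float);c,s=np.cos(a),np.sin(a)
    return np.c_[x+c*P[:,0]-s*P[:,1],y+s*P[:,0]+c*P[:,1],P[:,2]]
E
python3 - <<'E'
from h import *
from scipy.optimize import least_squares
L=[(-46,98,102),(92,98,102),(92,-98,102),(-46,-98,102),(-27,0,134),(-122,-80,97)]
T=np.array([(57,347),(78,48),(497,72),(490,370),(281,308),(446,540)])/4.6+[255,172]
S=np.array([(218,258),(60,140),(410,65),(687,245)])/5+[245,175]; SL=[L[0],L[1],L[2],L[5]]
for uv,l in zip(T,L): print(l,ray("top",uv,l[2]).round(1))
for use in (1,0):
    f=lambda q:np.r_[(proj("top",W(q,L))-T).ravel(),use*(proj("scene",W(q,SL))-S).ravel()]
    r=least_squares(f,[600,0,0],x_scale=[10,10,.1]);print(r.x,r.fun.round(1))
    if use: np.save("pose.npy",r.x)
q=np.load("pose.npy")
print(W(q,[(-122,-80,97),(-60,-80,97),(-27,0,123),(92,0,58)]))
print("tube",ray("top",(401,204),108),"start px",proj("top",[(254,-598,198)]))
E
```

```text
(-46, 98, 102) [546.4  87.4 102. ]
(92, 98, 102) [684.8  79.9 102. ]
(92, -98, 102) [ 675.9 -114.   102. ]
(-46, -98, 102) [ 537.8 -106.8  102. ]
(-27, 0, 134) [560.5 -10.  134. ]
(-122, -80, 97) [462.4 -86.4  97. ]
[ 5.88043817e+02 -1.17683023e+01 -4.70036649e-02] [-0.4 -0.1 -0.9  0.1  0.   0.3  0.3  0.2  0.3 -0.3 -0.2 -0.   0.3 -0.6
 -0.4 -0.9  0.3 -0.6  0.5 -0. ]
[ 5.88101390e+02 -1.21013695e+01 -4.78524427e-02] [-0.3 -0.2 -0.7  0.   0.2  0.3  0.5  0.2  0.4 -0.3 -0.1  0.   0.  -0.
 -0.  -0.   0.  -0.   0.  -0. ]
[[462.41965393 -85.947609    97.        ]
 [524.35117686 -88.86076325  97.        ]
 [561.0736381  -10.49967061 123.        ]
 [679.9422063  -16.09104732  58.        ]]
tube [ 639.88570595 -192.80182008  108.        ] start px [[612.52417702 387.36675965]]
```

```bash
cat >> h.py <<'E'
from scipy.spatial.transform import Rotation as Ro
q=np.load("pose.npy")
def knob(a):return W(q,(-60-62*np.cos(a),-80,97+62*np.sin(a)))[0]
def grip(a,h=26,b=119):
    z=44+h;c,s=np.cos(a),np.sin(a)
    return W(q,(92-(b*c-z*s),0,58+b*s+z*c))[0]
def to(P,s=None):
    s=s or sensors.read_state();R=Ro.from_euler("xyz",s["tool_rot"])
    d=R.inv().apply(np.array(P)-s["eef_pos"])/10
    return d.round(2),"turn",np.degrees(s["tool_rot"][2]-q[2]).round(1)
E
python3 -c "
from h import *
print(to(knob(0)+[0,0,95]))"
```

```text
(array([ 39.2 , -38.94,   0.63]), 'turn', np.float64(25.7))
```

```bash
R='[39.2,-38.9,0.6,25.7]'; python3 -m inch '[[[39.2,-38.9,0.6,25.7],[39.2,-38.9,0.6,25.7],[39.2,-38.9,0.6,25.7],[39.2,-38.9,0.6,25.7],[39.2,-38.9,0.6,25.7],[39.2,-38.9,0.6,25.7],[39.2,-38.9,0.6,25.7],[39.2,-38.9,0.6,25.7]]]' 5
python3 -c "
from h import *
print(to(knob(0)+[0,0,95]))"
```

```text
clock: 0.77
eef_pos: [380.3, -287.5, 194.7]
tool_rot: [-3.141, 0.0, -0.047]
force: [0.9, 0.7, -0.2]
width: 50.2
gripper_force: 0.0
(array([  7.25, -20.52,   0.28]), 'turn', np.float64(0.0))
```

```bash
python3 -m inch '[[[7,-20,0.3,0],[7,-20,0.3,0],[7,-20,0.3,0],[7,-20,0.3,0],[7,-20,0.3,0],[7,-20,0.3,0],[7,-20,0.3,0],[7,-20,0.3,0]]]'
python3 -c "
from h import *
cv2.imwrite('pics/top1.png',get_image('top')[160:340,240:440].repeat(3,0).repeat(3,1))
print(to(knob(0)+[0,0,-19]))"
```

```text
clock: 1.43
eef_pos: [459.0, -93.4, 191.6]
tool_rot: [3.141, 0.001, -0.046]
force: [-0.1, -0.1, 0.3]
width: 49.9
gripper_force: 0.0
(array([ 0.34, -0.87, 11.37]), 'turn', np.float64(-0.1))
```

View pics/top1.png

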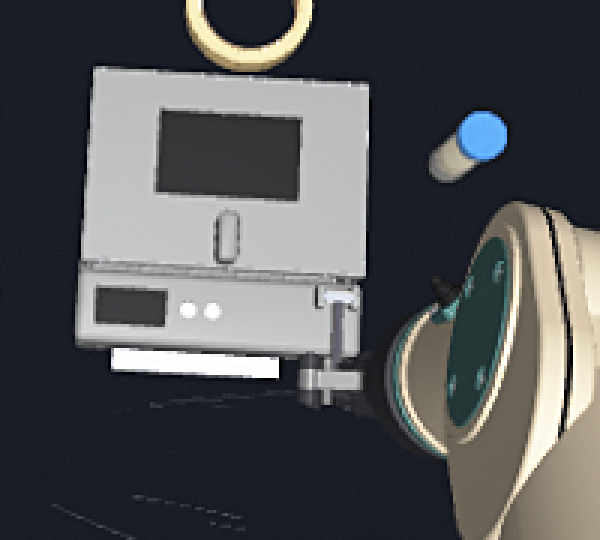

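The gripper is above the knob, at crop (325,380). The wrist is to its right and clear of the tube at (480,135).

```bash
python3 -m inch '[[[0.3,-0.9,3,0],[0.3,-0.9,6,0],[0.3,-0.9,8.5,0],[0.3,-0.9,10.5,0],[0.3,-0.9,11.3,0],[0.3,-0.9,11.3,0],[0.3,-0.9,11.3,0]]]'
python3 -c "
from h import *
print(to(knob(0)+[0,0,-19]))"
```

```text
clock: 2.07
eef_pos: [462.8, -85.6, 79.2]
tool_rot: [3.141, 0.0, -0.049]
force: [-0.2, -0.3, 0.4]
width: 50.0
gripper_force: 0.0
(array([-0.03,  0.04,  0.12]), 'turn', np.float64(-0.1))
```

```bash
python3 -m inch '[[[0,0,0.1,0],[0,0,0.1,0],[0,0,0.1,0],[0,0,0.1,0],[0,0,0.1,0],[0,0,0.1,0],[0,0,0.1,0],[0,0,0.1,0]]]' 0.5
python3 -c "
from h import *
for a in (0.12,.24,.36,.48,.6,.72,.84,.96,1.0): print(a,to(knob(a)+[0,0,-19])[0])"
```

```text
clock: 2.73
eef_pos: [462.9, -84.2, 78.0]
tool_rot: [3.142, -0.0, -0.047]
force: [0.1, -0.5, 0.4]
width: 4.9
gripper_force: 0.0
0.12 [ 0.01  0.17 -0.75]
0.24 [ 0.14  0.17 -1.48]
0.36 [ 0.36  0.17 -2.19]
0.48 [ 0.66  0.17 -2.87]
0.6 [ 1.04  0.17 -3.51]
0.72 [ 1.5   0.17 -4.09]
0.84 [ 2.02  0.17 -4.62]
0.96 [ 2.61  0.17 -5.08]
1.0 [ 2.81  0.17 -5.22]
```

```bash
python3 -c "
from h import *
s=cv2.resize(get_image('scene')[150:290,260:420],None,fx=3,fy=3,interpolation=cv2.INTER_CUBIC)
t=cv2.resize(get_image('top')[240:320,300:400],None,fx=4.8,fy=4.8,interpolation=cv2.INTER_CUBIC)
h=max(s.shape[0],t.shape[0]);c=np.zeros((h,s.shape[1]+t.shape[1]//1,3),np.uint8)
c[:s.shape[0],:s.shape[1]]=s;c[:t.shape[0],s.shape[1]:]=t
c=cv2.resize(c,None,fx=.83,fy=.83);print(c.shape);cv2.imwrite('pics/c2.png',c)
print(proj('scene',[knob(0),knob(0)-[0,0,19]]),proj('top',[knob(0)]))"
```

```text
(349, 797, 3)
[[382.92762201 223.97648686]
 [381.82111568 232.29518152]] [[351.75017545 289.3904858 ]]
```

View pics/c2.png

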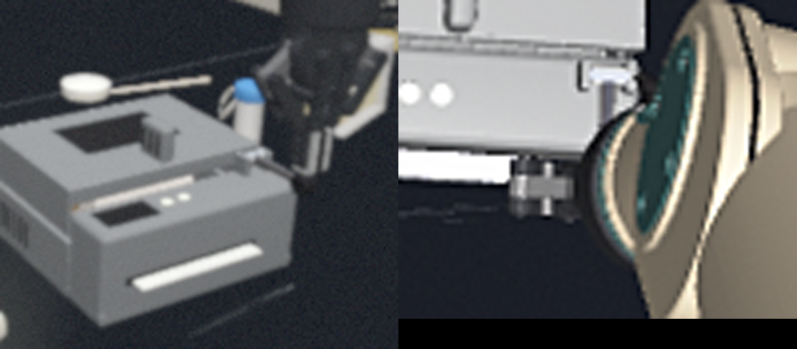

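```bash
python3 -c "
from h import *
for n in('scene','top'):
  p=camera_params(n);print(n,-cv2.Rodrigues(p['rvec'])[0].T@p['tvec'])
e=sensors.read_state()['eef_pos'];print(e)
print(proj('scene',[e,e+[0,0,40],e+[0,0,80]]),proj('top',[e,e+[0,0,40],e+[0,0,80]]))
c=cv2.resize(get_image('scene')[155:250,330:430],None,fx=6,fy=6,interpolation=cv2.INTER_CUBIC)
cv2.imwrite('pics/c3.png',c)"
```

```text
scene [-19.02301337 482.34445247 442.09582568]
top [ 437.54420846   68.76075015 1001.33461397]
[462.83760053 -84.23201495  77.88547641]
[[381.07833534 232.4673077 ]
 [383.41380276 214.75618114]
 [385.82302131 196.30630646]] [[349.37916498 289.43741625]
 [352.6651505  288.89132037]
 [356.25698783 288.29258478]]
```

View pics/c3.png

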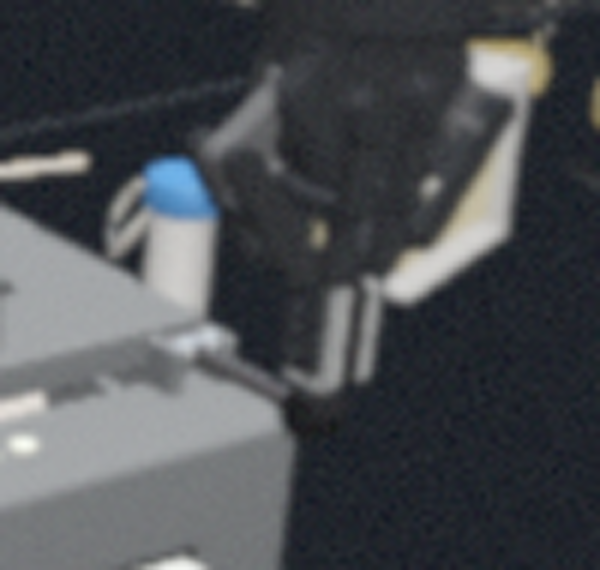

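The scene crop shows the two fingers 5 mm apart, with their bright faces ending at about crop (335,385) and (365,380). The knob is just below, at (315,412). Next I'll difference this against the first picture, to see where the tips really end.

```bash
python3 -c "
from h import *
a=cv2.imread('pics/scene0.png').astype(int);b=get_image('scene').astype(int)
g=lambda i:i.sum(2)
print('now');print(g(b)[212:240:1,374:398:1])
d=np.abs(a-b).sum(2)
print('diff');print(d[212:240,374:398])
"
```

```text
now
[[115 111 119 138 163 151 142 152 177 251 379 437 442 347 204 245 363 410
  292 157 124 109 114 119]
 [ 82 104 120 130 165 168 135 158 193 262 392 448 433 310 197 271 394 417
  278 148 104  88 123  87]
 [101 115 113 131 166 157 143 154 193 282 408 454 438 300 200 291 415 404
  264 130 108 109 111 109]
 [118  92 138 167 172 132 141 153 185 300 408 463 440 296 202 312 423 387
  234 122 116 128 104 109]
 [159 137 170 238 276 237 192 162 214 318 417 462 425 265 198 320 429 362
  205 112 112  96 114 115]
 [252 192 184 273 339 346 292 248 286 364 428 448 389 252 190 322 386 312
  185 102 118 110 106 110]
 [300 268 247 233 271 328 347 357 381 410 438 441 372 217 174 252 284 200
  129 110 102 111 105 111]
 [295 312 306 278 214 225 277 332 386 396 395 369 272 163 136 161 162 128
  102  97  90 108 115 111]
 [258 268 286 278 202 154 184 243 278 305 293 247 190 134 117  97 107 105
  105 104 118 127 115 105]
 [352 277 229 180 143 123 130 157 172 190 182 162 131 118 120 103  95 115
  109 115 101 102 122 107]
 [450 366 256 121  89  91 120 145 150 155 149 139 143 143 134 107 106 104
  100 106 11
[... 3866 characters left out ...]
 6   1   5   5  13   9  16  13  10   9  28  11  28   6   9   5  12
   24  10  18  15   6   5]
 [  2   3   6   9  18   5  32   6   6  11  14  11  14  28   5  16   9   9
    6   4  20  14   9   7]
 [  3   4  16   2   6   7  11   8   4  11   6  21  13   7  12   7  12   1
   27   3   2  11  12   6]
 [  3   1   9   1   7   3   7   5  10  23  12   6  12  10  19  14   5   6
   23  10  10   8  24   6]
 [ 12   8   3   3   4   6   4   1   3  12   6  11   3   6  11   4   8   7
    8  11  22   5   7   6]
 [  6  10   4   6   7   5   7   4   8   8   9   3  22   6  14  10   6  11
   28   7  31   5   6   3]
 [  3   2   6   3   3  12  15   7  16   8  10   4  15   7  17   5   7   2
    5   6   6  14   6  11]]
```

```bash
python3 -c "
from h import *
for z in (78,95,100,105,110,115,120): print(z,ray('scene',(388,219.5),z).round(1),ray('scene',(376.2,215.5),z).round(1))
print(sensors.read_state())"
```

```text
78 [ 499.  -143.8   78. ] [ 527.9 -136.8   78. ]
95 [ 474.8 -114.6   95. ] [ 502.3 -107.9   95. ]
100 [ 467.7 -106.   100. ] [494.8 -99.4 100. ]
105 [460.5 -97.4 105. ] [487.3 -90.9 105. ]
110 [453.4 -88.8 110. ] [479.8 -82.4 110. ]
115 [446.3 -80.2 115. ] [472.3 -73.9 115. ]
120 [439.2 -71.6 120. ] [464.8 -65.4 120. ]
{'clock': 2.9333, 'qpos': array([ 0.06265056,  0.57814326,  0.08329882,  2.12035333, -0.10542533,
        0.44689005, -1.38991794]), 'qd': array([ 0.00137512,  0.00155734, -0.00172929, -0.00046642,  0.0017759 ,
       -0.00056138, -0.00294925]), 'tau': array([-7.02644771e-03, -4.41706824e+01,  1.54725965e+00, -9.92108077e+00,
        5.60405708e-03,  1.52952052e-03, -5.72036797e-06]), 'eef_pos': array([462.8541182 , -84.24242322,  77.86069075]), 'tool_rot': array([-3.14158039e+00,  3.85208785e-05, -4.67209539e-02]), 'force': array([-0.0301247 ,  0.21162897,  0.27559013]), 'torque': array([-0.0069181 , -0.05940003,  0.01292114]), 'gripper_force': 0.0, 'width': 4.98569045513347}
```

The tips end at about z = 110, roughly 30 mm above the reported TCP, so they closed above the knob. I'll open, go down 3 cm and close again.

```bash
python3 -m inch '[[[0,0.1,0,0],[0,0.1,0,0],[0,0.1,0,0],[0,0.1,0,0],[0,0.1,1,0],[0,0.1,2,0],[0,0.1,3,0],[0,0.1,3,0]]]' 5
python3 -c "
from h import *
cv2.imwrite('pics/c4.png',cv2.resize(get_image('scene')[155:250,330:430],None,fx=6,fy=6,interpolation=cv2.INTER_CUBIC))"
```

```text
clock: 3.6
eef_pos: [461.7, -85.0, 46.6]
tool_rot: [-3.141, 0.003, -0.047]
force: [0.4, 0.2, 0.1]
width: 49.8
gripper_force: 0.0
```

View pics/c4.png

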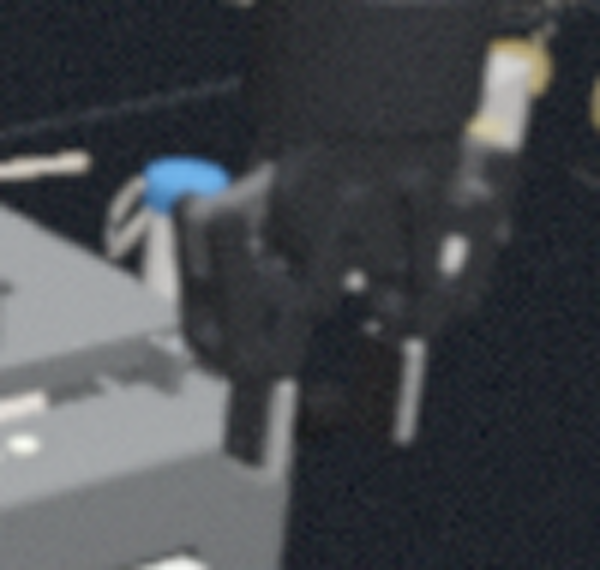

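The fingers now straddle the knob at crop (315,412), with the left finger at (280,430) and the right at (408,395). I'll close on it.

```bash
python3 -m inch '[[[0,0,0,0],[0,0,0,0],[0,0,0,0],[0,0,0,0],[0,0,0,0],[0,0,0,0],[0,0,0,0]]]' 0.5
python3 -c "
from h import *
e=sensors.read_state()['eef_pos']-knob(0)
for a in (0.12,.24,.36,.48,.6,.72,.84,.96,1.0): print(a,to(knob(a)+e)[0])"
```

```text
clock: 4.23
eef_pos: [463.2, -83.2, 48.4]
tool_rot: [-3.139, -0.001, -0.046]
force: [-0.2, 5.3, 0.2]
width: 14.8
gripper_force: 58.9
0.12 [ 0.05 -0.   -0.74]
0.24 [ 0.18 -0.   -1.47]
0.36 [ 0.4  -0.   -2.18]
0.48 [ 0.7  -0.01 -2.86]
0.6 [ 1.08 -0.01 -3.5 ]
0.72 [ 1.54 -0.01 -4.09]
0.84 [ 2.06 -0.01 -4.62]
0.96 [ 2.65 -0.01 -5.08]
1.0 [ 2.85 -0.01 -5.22]
```

```bash
python3 -m inch '[[[0.05,0,-0.75,0],[0.2,0,-1.5,0],[0.4,0,-2.2,0],[0.7,0,-2.85,0],[1.1,0,-3.5,0],[1.55,0,-4.1,0],[2.05,0,-4.6,0],[2.6,0,-5.1,0]]]'
python3 -m inch '[[[0.15,0,-0.1,0],[0.15,0,-0.1,0],[0.15,0,-0.1,0],[0.15,0,-0.1,0]]]'
```

```text
clock: 4.9
eef_pos: [486.1, -84.2, 98.1]
tool_rot: [-3.139, 0.006, -0.046]
force: [0.1, 4.3, -13.7]
width: 14.6
gripper_force: 58.6
clock: 5.23
eef_pos: [487.7, -84.3, 99.3]
tool_rot: [-3.139, 0.005, -0.046]
force: [-1.3, 5.5, -5.9]
width: 14.9
gripper_force: 59.0
```

```bash
python3 -m inch '[[[0.2,0,-0.1,0],[0.2,0,-0.1,0],[0.2,0,-0.1,0]]]'
python3 -m inch '[[[0,0,0,0],[0,0,0,0],[0,0,0,0],[0,0,0,0],[0,0,-3,0],[0,0,-6,0],[0,0,-8,0],[0,0,-8,0]]]' 5
python3 -c "
from h import *
s=get_image('scene');cv2.imwrite('pics/c5.png',cv2.resize(s[140:260,300:430],None,fx=5,fy=5,interpolation=cv2.INTER_CUBIC))
for a in (0.,.8,.9,1.): print(a,((proj('scene',[knob(a)])-[300,140])*5).round())
print(grip(0),to(grip(0)+[0,0,60]))"
```

```text
clock: 5.48
eef_pos: [488.5, -84.3, 99.9]
tool_rot: [-3.139, 0.008, -0.045]
force: [-2.5, 5.8, -6.3]
width: 14.6
gripper_force: 59.0
clock: 6.15
eef_pos: [495.7, -87.7, 185.2]
tool_rot: [3.141, -0.009, -0.048]
force: [-0.1, 0.3, 0.2]
width: 49.9
gripper_force: 0.0
0.0 [[415. 420.]]
0.8 [[395. 303.]]
0.9 [[388. 290.]]
1.0 [[380. 278.]]
[561.0736381  -10.49967061 128.        ] (array([ 6.3 , -8.  , -0.43]), 'turn', np.float64(-0.0))
```

View pics/c5.png

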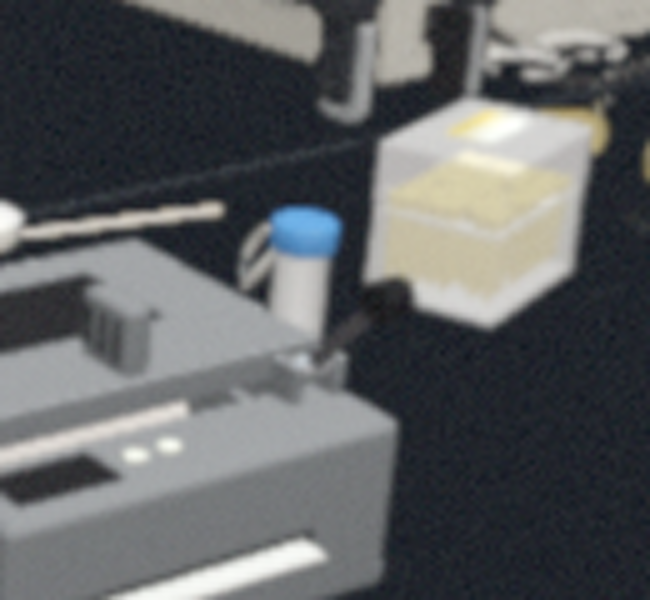

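The knob now stands at crop (390,297), which is about 0.87 rad. That's too marginal, so I'll push it to its stop from the front with the fingers closed.

```bash
python3 -m inch '[[[-3.5,0,0,0],[-4.3,0,0,0],[-4.3,0,3,0],[-4.3,0,6,0],[-4.3,0,8.5,0],[-4.3,0,8.7,0],[-4.3,0,8.7,0]]]' 0
python3 -m inch '[[[0.5,0,0,0],[1,0,0,0],[1.4,0,0,0],[1.7,0,0,0],[1.9,0,0,0],[2.1,0,0,0],[2.1,0,0,0]]]'
```

```text
clock: 6.78
eef_pos: [447.6, -84.6, 92.6]
tool_rot: [-3.141, 0.005, -0.047]
force: [-0.7, -0.3, -0.5]
width: 0.1
gripper_force: 0.0
clock: 7.37
eef_pos: [465.1, -85.3, 94.0]
tool_rot: [-3.141, 0.01, -0.047]
force: [-9.8, -0.2, 8.8]
width: 0.3
gripper_force: 5.2
```

```bash
python3 -m inch '[[[0,0,-0.3,0],[0.1,0,-0.6,0],[0.2,0,-0.8,0],[0.4,0,-1,0],[0.6,0,-1.2,0],[0.6,0,-1.2,0]]]'
python3 -m inch '[[[-1,0,0,0],[-3,0,0,0],[-5,0,-2,0],[-5,0,-5,0],[-5,0,-8,0],[-5,0,-8,0]]]' 5
python3 -c "
from h import *
s=get_image('scene');cv2.imwrite('pics/c6.png',cv2.resize(s[140:260,300:430],None,fx=5,fy=5,interpolation=cv2.INTER_CUBIC))
b=s.astype(int).sum(2);print(b[186:210,366:390])"
```

```text
clock: 7.87
eef_pos: [473.1, -85.5, 105.2]
tool_rot: [-3.141, 0.007, -0.047]
force: [-6.1, 0.9, -2.2]
width: 0.1
gripper_force: 3.3
clock: 8.37
eef_pos: [431.5, -84.4, 191.1]
tool_rot: [3.141, -0.013, -0.047]
force: [1.2, 0.2, 0.2]
width: 49.9
gripper_force: 0.0
[[449 362 217 108 112 113 122 228 413 528 547 548 555 549 546 550 545 549
  553 550 553 554 556 561]
 [412 313 177 112 110 107 121 267 450 531 550 548 555 549 549 553 550 557
  554 555 558 555 551 557]
 [379 279 158 101 109 110 135 307 480 540 547 550 550 553 551 548 548 547
  558 550 548 556 558 557]
 [348 235 145 116 120 111 139 315 492 537 546 550 550 541 550 546 549 553
  551 548 551 549 548 557]
 [300 194 127 118 117 118 146 309 471 510 510 510 513 532 544 549 551 550
  548 550 553 551 555 553]
 [242 140 116 104 107 112 142 250 352 366 354 365 404 474 535 546 542 551
  550 546 558 550 549 555]
 [229 139 120 116 103  99 103 173 221 194 194 199 255 384 505 539 553 549
  545 548 551 549 547 551]
 [224 127 101 115  84  94  99 126 141 145 154 149 178 287 438 532 541 541
  546 543 548 551 547 552]
 [197 111 110 100 101  88 104
[... 887 characters left out ...]
93 205 208 198 171 137 126  91 117 104 101 117 129 115 105 113 117
  112 135 163 208 270 319]
 [174 203 205 193 175 134 117 107 115 104 116 124 113 113 120 129 128 106
  125  96 102 134 137 155]
 [191 211 187 173 151 103 125 100 109 108 116 105  84  97 115 105 119  95
  107 100 101 107 115 124]
 [206 197 191 148 121  99 125 114 109 105 110 104 120  99 109  97 103 113
  113  99 118 105 103 119]
 [197 191 156 128 114 119 118 117 110 115 112 108 104 108 119 115 117 101
  109 103 122 105 110  99]
 [206 176 128 123 103 112 109 109 108 125 126 119 111 111 121  96 108 121
  105 121 107 109  98 102]
 [253 230 168 133 109 104 113 110  97 103 122 101 113 115 109 110 109  97
  108 109 111  94 105 131]]
```

View pics/c6.png

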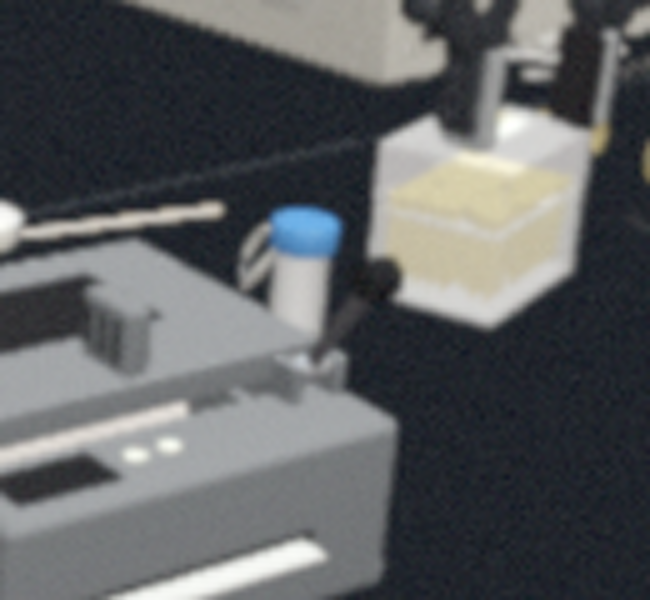

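The knob is now at crop (381,279), which matches the 1.0 rad stop. The rib is next.

```bash
python3 -c "
from h import *
P=grip(0);P[2]=185;print(to(P))"
```

```text
(array([12.7 , -7.96,  0.54]), 'turn', np.float64(0.0))
```

```bash
python3 -m inch '[[[12.7,-8,0.5,0],[12.7,-8,0.5,0],[12.7,-8,0.5,0],[12.7,-8,0.5,0],[12.7,-8,0.5,0],[12.7,-8,0.5,0],[12.7,-8,0.5,0]]]'
python3 -c "
from h import *
P=grip(0);P[2]=82;print(to(P))"
```

```text
clock: 9.0
eef_pos: [556.0, -10.3, 180.1]
tool_rot: [3.141, 0.002, -0.047]
force: [-0.6, -1.0, 0.3]
width: 49.8
gripper_force: 0.0
(array([ 0.52, -0.01,  9.81]), 'turn', np.float64(-0.0))
```

```bash
python3 -m inch '[[[0.3,0,3,0],[0.3,0,5.5,0],[0.3,0,7.5,0],[0.3,0,9,0],[0.3,0,9.5,0],[0.3,0,9.5,0],[0.3,0,9.5,0]]]'
python3 -c "
from h import *
P=grip(0);P[2]=82;print(to(P))"
```

```text
clock: 9.58
eef_pos: [559.9, -10.5, 86.5]
tool_rot: [3.141, -0.0, -0.048]
force: [-0.1, 0.8, 0.4]
width: 50.2
gripper_force: 0.0
(array([ 0.12, -0.01,  0.45]), 'turn', np.float64(-0.1))
```

```bash
python3 -m inch '[[[0.1,0,0.4,0],[0.1,0,0.4,0],[0.1,0,0.4,0],[0.1,0,0.4,0]]]'
python3 -m inch '[[[0,0,0,0],[0,0,0,0],[0,0,0,0],[0,0,0,0],[0,0,0,0],[0,0,0,0],[0,0,0,0]]]' 0.5
python3 -c "
from h import *
e=sensors.read_state()['eef_pos']-grip(0)
for a in np.arange(1,9)*.098: print(a,to(grip(a)+e)[0])"
```

```text
clock: 9.92
eef_pos: [561.3, -9.8, 82.4]
tool_rot: [-3.142, -0.001, -0.047]
force: [-0.2, 0.1, -0.7]
width: 50.2
gripper_force: 0.0
clock: 10.5
eef_pos: [561.0, -7.7, 82.1]
tool_rot: [-3.139, 0.0, -0.046]
force: [-0.6, 5.9, 2.3]
width: 12.7
gripper_force: 61.4
0.098 [ 0.74 -0.   -1.13]
0.196 [ 1.59 -0.   -2.18]
0.29400000000000004 [ 2.54 -0.   -3.15]
0.392 [ 3.58 -0.01 -4.02]
0.49 [ 4.69 -0.01 -4.78]
0.5880000000000001 [ 5.88 -0.01 -5.43]
0.686 [ 7.13 -0.01 -5.95]
0.784 [ 8.42 -0.01 -6.36]
```

```bash
python3 -m inch '[[[0.35,0,-0.6,0],[0.75,0,-1.15,0],[1.15,0,-1.7,0],[1.6,0,-2.2,0],[2.05,0,-2.7,0],[2.55,0,-3.15,0],[3.05,0,-3.6,0],[3.6,0,-4,0]]]'
python3 -m inch '[[[0.5,0,-0.4,0],[1.1,0,-0.75,0],[1.7,0,-1.1,0],[2.3,0,-1.4,0],[2.9,0,-1.7,0],[3.5,0,-1.95,0],[4.1,0,-2.15,0],[4.6,0,-2.25,0]]]'
python3 -m inch '[[[0,0,0,0],[0,0,0,0],[0,0,0,0],[0,0,0,0]]]'
```

```text
clock: 11.17
eef_pos: [594.4, -9.5, 120.1]
tool_rot: [-3.14, 0.006, -0.046]
force: [-0.1, 4.6, -8.7]
width: 12.7
gripper_force: 58.6
clock: 11.83
eef_pos: [638.4, -11.7, 142.7]
tool_rot: [-3.14, 0.01, -0.046]
force: [-7.6, 5.4, 1.5]
width: 12.7
gripper_force: 58.8
clock: 12.17
eef_pos: [638.9, -11.8, 142.8]
tool_rot: [-3.14, 0.009, -0.047]
force: [-4.6, 5.2, -2.0]
width: 13.0
gripper_force: 58.6
```

```bash
python3 -c "
from h import *
s=get_image('scene').astype(int).sum(2);s0=cv2.imread('pics/scene0.png').astype(int).sum(2)
for a in np.arange(.5,1.0,.03):
  r=[]
  for y in (95,70,50):
    c,n=np.cos(a),np.sin(a);b,z=137,44
    P=W(q,(92-(b*c-z*n),y,58+b*n+z*c))
    u,v=proj('scene',P)[0].round().astype(int);r+=[(int(u),int(v),int(s[v,u]),int(s0[v,u]))]
  print(round(a,2),r)
print(to(grip(.785)-[0,0,46]),sensors.read_state()['force'])"
```

```text
0.5 [(281, 191, 244, 130), (291, 189, 243, 559), (300, 187, 237, 601)]
0.53 [(280, 189, 238, 146), (291, 187, 235, 628), (299, 185, 244, 745)]
0.56 [(279, 187, 333, 149), (290, 185, 321, 739), (298, 183, 362, 747)]
0.59 [(278, 185, 469, 114), (289, 183, 470, 742), (297, 182, 457, 738)]
0.62 [(277, 183, 469, 129), (288, 181, 468, 683), (296, 180, 467, 615)]
0.65 [(276, 182, 464, 116), (287, 180, 467, 451), (295, 178, 463, 153)]
0.68 [(276, 180, 341, 114), (286, 178, 322, 141), (295, 177, 425, 102)]
0.71 [(275, 178, 114, 108), (285, 177, 142, 122), (294, 175, 106, 126)]
0.74 [(274, 177, 113, 131), (284, 175, 101, 112), (293, 173, 105, 113)]
0.77 [(273, 175, 126, 110), (284, 173, 101, 112), (292, 172, 101, 116)]
0.8 [(272, 174, 100, 121), (283, 172, 103, 96), (291, 171, 121, 112)]
0.83 [(271, 172, 99, 100), (282, 171, 103, 116), (290, 169, 107, 126)]
0.86 [(270, 171, 109, 128), (281, 169, 112, 111), (289, 168, 113, 107)]
0.89 [(269, 170, 118, 118), (280, 168, 113, 111), (288, 167, 131, 112)]
0.92 [(268, 169, 104, 104), (279, 167, 115, 132), (287, 165, 114, 100)]
0.95 [(267, 167, 119, 135), (278, 166, 105, 108), (286, 164, 117, 115)]
0.98 [(266, 166, 106, 116), (277, 165, 106, 100), (285, 163, 105, 115)]
(array([ 0.64,  0.24, -0.29]), 'turn', np.float64(0.0)) [-4.76415278  4.28614845 -1.65712364]
```

The cover's edge reads about 0.69 rad, so I'll advance another 0.1 rad.

```bash
python3 -m inch '[[[0.3,0,-0.1,0],[0.6,0,-0.2,0],[0.9,0,-0.3,0],[1.2,0,-0.4,0],[1.4,0,-0.4,0],[1.4,0,-0.4,0],[1.4,0,-0.4,0],[1.4,0,-0.4,0]]]'
python3 -c "
from h import *
s=get_image('scene').astype(int).sum(2)
for a in np.arange(.65,.95,.02):
  r=[]
  for y in (95,70,50):
    c,n=np.cos(a),np.sin(a);b,z=137,44
    P=W(q,(92-(b*c-z*n),y,58+b*n+z*c))
    u,v=proj('scene',P)[0].round().astype(int);r+=[int(s[v,u])]
  print(round(a,2),r)
u,v=proj('scene',[knob(1.)])[0].round().astype(int);print(s[v-3:v+4,u-3:u+4])"
```

```text
clock: 12.88
eef_pos: [652.5, -12.4, 146.3]
tool_rot: [-3.14, 0.01, -0.047]
force: [-4.9, 5.2, -4.0]
width: 12.3
gripper_force: 58.8
0.65 [340, 339, 391]
0.67 [446, 436, 452]
0.69 [484, 477, 478]
0.71 [477, 481, 479]
0.73 [481, 470, 477]
0.75 [447, 437, 459]
0.77 [319, 322, 390]
0.79 [154, 285, 191]
0.81 [119, 133, 107]
0.83 [104, 113, 105]
0.85 [97, 126, 121]
0.87 [107, 110, 119]
0.89 [117, 110, 113]
0.91 [109, 93, 102]
0.93 [104, 109, 105]
[[118 146 146 137 142 159 272]
 [117 126 132 129 144 144 201]
 [ 96  97 137 126 102 130 174]
 [ 94 108  99 109 106  96 183]
 [ 73  87 105 122  84 116 234]
 [106  91  91  93 105 183 343]
 [ 96  94  94  83 125 263 417]]
```

The cover is at about 0.78 rad and held still, and the knob is still up. I'll hold briefly and hand in.

```bash
python3 -m inch '[[[0,0,0,0],[0,0,0,0],[0,0,0,0],[0,0,0,0],[0,0,0,0]]]'; python3 -c "
from cell import order
print(order.finish_job())"
```

```text
clock: 13.35
eef_pos: [652.5, -12.5, 146.3]
tool_rot: [-3.14, 0.01, -0.047]
force: [-4.2, 4.0, -3.7]
width: 12.6
gripper_force: 58.8
the job is handed in; nothing more can be done
None
```

I handed in the job at 13.4 s with the head lever up at its stop (about 1.0 rad) and the gripper still holding the cover's rib, open at about 0.78 rad (45 degrees); no verdict came back, and I didn't re-measure the things round the printer at the end.

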